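# Switch on the hold-down vacuum under the jig block

## Task

Switch on the vacuum that holds down the V-grooved jig block: with the fingertips, lightly press down the far half of the small rocker on the grey control box that works the pad the block stands on, until the rocker has gone fully over, then take the fingers off and move clear. From left to right, seen from the robot, the four small rockers work the four pads of the rail behind the box in the same order; the wide rocker at the left end is the pump, already on. Leave the pump and the other rockers as they are, and do not shift the jig block, the copper bars, the shim gauge or the cup.

Things in the scene. Friction and masses are not known exactly. Their poses are not given: they have to be found in the camera images.
- pump_rocker (a joint): Wide rocker (21 mm wide, 26 mm long) at the left (+y) end of the control box's row: the pump switch. 0 = off (far half up), 0.40 rad = on (far half down). It is already on.
- rocker_1 (a joint): Small rocker 1, first (leftmost, next to the wide one) of the four from left (+y) to right; works pad_1. Grey plastic, 10.5 mm wide, 26 mm front to back, bezel 31 x 14.5 x 2.5 mm. 0 = off (near half level, far half up), 0.40 rad = on (far half level, near half up). About 3 to 5 N down on the far end starts it; past 0.20 it snaps over by itself and stays.
- rocker_2 (a joint): Small rocker 2, second of the four from left (+y) to right; works pad_2. Grey plastic, 10.5 mm wide, 26 mm front to back, bezel 31 x 14.5 x 2.5 mm. 0 = off (near half level, far half up), 0.40 rad = on (far half level, near half up). About 3 to 5 N down on the far end starts it; past 0.20 it snaps over by itself and stays.
- rocker_3 (a joint): Small rocker 3, third of the four from left (+y) to right; works pad_3. Grey plastic, 10.5 mm wide, 26 mm front to back, bezel 31 x 14.5 x 2.5 mm. 0 = off (near half level, far half up), 0.40 rad = on (far half level, near half up). About 3 to 5 N down on the far end starts it; past 0.20 it snaps over by itself and stays.
- rocker_4 (a joint): Small rocker 4, fourth (rightmost) of the four from left (+y) to right; works pad_4. Grey plastic, 10.5 mm wide, 26 mm front to back, bezel 31 x 14.5 x 2.5 mm. 0 = off (near half level, far half up), 0.40 rad = on (far half level, near half up). About 3 to 5 N down on the far end starts it; past 0.20 it snaps over by itself and stays.
- rocker_1_far (a point): Point on top of the far half of small rocker 1, mid-width, 2 mm short of its outer end; moves with it. Off: 10.3 mm above the box's lid, 9 mm beyond the rocker's middle; on: 6 mm above the lid, 11 to 12 mm beyond. Blunt fingertips centred 2 to 5 mm farther out (box +x) clear the near half as it rises.
- rocker_2_far (a point): Point on top of the far half of small rocker 2, mid-width, 2 mm short of its outer end; moves with it. Off: 10.3 mm above the box's lid, 9 mm beyond the rocker's middle; on: 6 mm above the lid, 11 to 12 mm beyond. Blunt fingertips centred 2 to 5 mm farther out (box +x) clear the near half as it rises.
- rocker_3_far (a point): Point on top of the far half of small rocker 3, mid-width, 2 mm short of its outer end; moves with it. Off: 10.3 mm above the box's lid, 9 mm beyond the rocker's middle; on: 6 mm above the lid, 11 to 12 mm beyond. Blunt fingertips centred 2 to 5 mm farther out (box +x) clear the near half as it rises.
- rocker_4_far (a point): Point on top of the far half of small rocker 4, mid-width, 2 mm short of its outer end; moves with it. Off: 10.3 mm above the box's lid, 9 mm beyond the rocker's middle; on: 6 mm above the lid, 11 to 12 mm beyond. Blunt fingertips centred 2 to 5 mm farther out (box +x) clear the near half as it rises.
- pad_1 (a point): Centre of the top of vacuum pad 1 of 4, counted from the left (+y): a black rubber disc 48 mm across, 34 mm above the bench, pads 90 mm apart.
- pad_2 (a point): Centre of the top of vacuum pad 2 of 4, counted from the left (+y): a black rubber disc 48 mm across, 34 mm above the bench, pads 90 mm apart.
- pad_3 (a point): Centre of the top of vacuum pad 3 of 4, counted from the left (+y): a black rubber disc 48 mm across, 34 mm above the bench, pads 90 mm apart.
- pad_4 (a point): Centre of the top of vacuum pad 4 of 4, counted from the left (+y): a black rubber disc 48 mm across, 34 mm above the bench, pads 90 mm apart.
- control_box: Fixed grey steel control box, 114 mm front to back (x), 284 mm along the row (y), lid at 55 mm. Origin: middle of its underside; x away from the robot, y to the left along the row, z up. Rocker middles lie at x = 0, y = +105 mm (wide) and +35, -10, -55, -100 mm (small 1 to 4); each turns about a level axis along y.
- vacuum_rail: Fixed aluminium hold-down rail behind the box, 70 x 370 x 30 mm, carrying the four pads in a row along its y, a small black-coiled valve behind each and a round dial at its left end; origin at the middle of its underside, axes as the box's.
- jig_block: Loose jig block, red anodised aluminium, 60 x 50 x 45 mm with a V groove along the top (its x); about 0.3 kg. The tallest thing on the rail. Origin at the middle of its underside. Stands on one of the four pads.
- spacer_bar_1: Loose copper spacer bar 90 x 20 x 12 mm, on another pad; origin at the middle of its underside, x along it.
- spacer_bar_2: Loose copper spacer bar, the same, on another pad.
- shim_gauge: Loose silver aluminium shim gauge, 80 x 30 mm, four steps 6 to 15 mm high, on another pad; origin at the middle of its underside.
- parts_cup: Loose clear polycarbonate cup, 68 mm across, 75 mm tall, standing on the bench to the right of the box; origin at the middle of its underside.
Things that resemble listed ones, but are neither listed nor needed, are in the scene too. Of the things shaped like the jig_block, the red one is meant.

How it is judged:
At the end, for the whole second after the job is handed in: The small rocker of the pad under the jig block is on (beyond 0.32 of 0.40 rad), the other three small rockers are off (below 0.08 rad), the wide pump rocker is still on (beyond 0.32 rad), and the jig block, bars, gauge and cup are within 8 mm of where they started (((horizontal distance between jig_block and pad_1 below 0.035 m and value of joint rocker_1 above 0.32 rad and value of joint each of rocker_2, rocker_3, rocker_4 below 0.08 rad) or (horizontal distance between jig_block and pad_2 below 0.035 m and value of joint rocker_2 above 0.32 rad and value of joint each of rocker_1, rocker_3, rocker_4 below 0.08 rad) or (horizontal distance between jig_block and pad_3 below 0.035 m and value of joint rocker_3 above 0.32 rad and value of joint each of rocker_1, rocker_2, rocker_4 below 0.08 rad) or (horizontal distance between jig_block and pad_4 below 0.035 m and value of joint rocker_4 above 0.32 rad and value of joint each of rocker_1, rocker_2, rocker_3 below 0.08 rad)) and value of joint pump_rocker above 0.32 rad and distance of each of jig_block, spacer_bar_1, spacer_bar_2, shim_gauge, parts_cup from where it was at the start of the episode below 0.008 m); the robot touches nothing.
It fails at once if a small rocker other than the jig block's own is tipped (more than 0.12 rad) ((horizontal distance between jig_block and pad_1 above 0.045 m and value of joint rocker_1 above 0.12 rad) or (horizontal distance between jig_block and pad_2 above 0.045 m and value of joint rocker_2 above 0.12 rad) or (horizontal distance between jig_block and pad_3 above 0.045 m and value of joint rocker_3 above 0.12 rad) or (horizontal distance between jig_block and pad_4 above 0.045 m and value of joint rocker_4 above 0.12 rad)).
It fails at once if the pump rocker is tipped back (below 0.28 rad) (value of joint pump_rocker below 0.28 rad).
It fails at once if the jig block, a spacer bar, the shim gauge or the cup is shifted or lifted by more than 12 mm (distance of any of jig_block, spacer_bar_1, spacer_bar_2, shim_gauge, parts_cup from where it was at the start of the episode above 0.012 m).
It fails at once if the fingers press the control box or its switches with more than 40 N (contact force between the fingers and control_box above 40 N).
It also fails if it takes over 32 s, if anything falls off the work surface, if the arm or the gripper's body presses on something with over 40 N, if the wrist force passes 120 N, or if a joint passes its speed limit or range.

## Robot

A 6-joint arm with a two-finger parallel gripper is mounted at the origin on the work surface. World frame = base frame: x ahead of the robot, y to its left, z up, the work surface at z = 0. Lengths are in m, angles in rad, forces in N, time in s.
With the tool pointing down it reaches from about 0.25 to 0.725 m from the base axis. Payload 4 kg.
Tool frame: the origin (TCP) lies at the very end of the fingers, on their centre line; the grasp point (between the pads) lies 19 mm behind it; z points along the fingers, y is the line along which they close (so a half turn about z gives the same grasp; the last joint's range is limited). The gripper opens to 85 mm and grips with 20 to 120 N. Pads are 22 mm wide; open, the fingers measure 114 mm over their backs; the gripper's body (76 mm by 85 mm) begins 54 mm behind the grasp point. The pads swing forward as they close: fully open they stand 13 mm farther back than shut.
Start: joints at [-1.347, 0.241, 0.005, 1.335, 0, 1.571], TCP at [0.111, -0.488, 0.231] pointing down, gripper open.
Joint ranges: [-2.72, 2.72], [-1.05, 1.87], [-1.09, 1.28], [-1.99, 2.15], [-1.42, 1.44], [-3.14, 3.14]. Speed limits (rad/s): [2.79, 2.79, 3.14, 3.14, 3.14, 3.14].

## Interface

Orientations are given as a unit quaternion [x, y, z, w].
In Python, from workcell import monitor, viewer, job gives the robot as it stands.
- The arm moves only by the tool arm_command, never from a script. Its argument "increments" is a list of rows, each an object of numbers: "dx", "dy", "dz": the shift along the tool's x, y, z in cm; "wx", "wy", "wz": the turn, a rotation vector about the tool's x, y, z in rad; "grip": the finger opening in cm, from 0 to 8.54. In form: [{"dx": .., "dy": .., "dz": .., "wx": .., "wy": .., "wz": .., "grip": ..}, ...]. A call has 1 to 10 rows; each row is the pose to reach, as a shift and turn from the pose commanded when the call began, along the tool's axes at that moment; what a row does not reach only later rows make up. A row lasts 1/10 s, in which the tool goes at most 50 mm and 8.59 degrees, less where a joint would pass 70% of its speed; a pose out of reach is approached as far as the arm can. A call with a gripper value outside its range is refused whole. The fingers move at their own pace and stop on an object; the grip force is fixed at half the most. Time passes only in rows, so rows that repeat a pose let the fingers close. It gives the time, the measured TCP pose, the force, the opening and the grip force at its end, in the units of the state.
- monitor.get_obs(): the state, without advancing time (a new reading comes with each control period).
- viewer.camera(name): name is "scene" or "top" or "wrist"; returns (picture, depth): 384x512x3 uint8, red, green, blue; 384x512 float32, m along the optical axis (not along the pixel's ray), 0 where there is no reading.
- viewer.get_calibration(name): a dict with "fovy" (degrees; the focal length in pixels is half the picture's height over the tangent of half this angle, whatever the lens; pixels are square), "cx", "cy" (the principal point, pixels), "view" (4x4, takes a point from world to camera coordinates). Camera axes: x right, y up, looking along -z (the intrinsics and any distortion apply to the point x, -y, -z); pixel columns grow to the right and rows downward; lengths in m; the calibration is good to about 2 mm. A picture is of the moment at which its call begins: read the wrist's pose just before it. get_calibration takes no time and is no camera call; for the wrist camera it gives the pose at the moment of the call.
- job.job_done(): hands the job in; it is judged then, once.
The state is a dict: "clock": time; "joint_pos": joint angles; "joint_vel": joint speeds; "tau": joint torques, N m; "eef_pos": TCP position; "tool_rot": TCP orientation; "ft_force": force on the tool from outside, world axes, zero at the start; "ft_torque": the same for the moment, N m; "grip_width": finger opening in m; "grasp_force": force on a finger pad.
Only numpy, scipy, OpenCV 4.12 (cv2) and the standard library are available. Lean on these libraries where they do the work, as an engineer would, in place of code of your own. Each camera call takes 0.05 s, during which the arm holds its last target. There are 200 camera calls.

## Working session

There is one attempt and no reset: what is moved stays moved. The work goes in short steps, Python scripts to look and compute and a tool call to move; the robot and the scene stay as the last step left them, time stands still between calls to the robot, and variables do not carry over. Pictures are saved under pics/ and viewed, at most 10 in all, crops included, and the job is handed in when it is done.

Besides the shell and the picture viewer there is one more tool, called after ">>>" by a JSON object that holds its "name" and its "arguments", one argument or row to a line. arm_command: Moves the arm, as the interface text tells. Its arguments: {"type":"object","properties":{"increments":{"type":"array","items":{"type":"object","properties":{"dx":{"type":"number"},"dy":{"type":"number"},"dz":{"type":"number"},"wx":{"type":"number"},"wy":{"type":"number"},"wz":{"type":"number"},"grip":{"type":"number"}}}}},"required":["increments"]}

```bash
mkdir -p pics; cat > h.py <<'E'
import numpy as np, cv2
from workcell import monitor, viewer, job
def snap(n,f):
    c=viewer.get_calibration(n); p,d=viewer.camera(n)
    np.savez('pics/'+f+'.npz',p=p,d=d,view=c['view'],k=[c['fovy'],c['cx'],c['cy']])
    cv2.imwrite('pics/'+f+'.png',p[:,:,::-1]); return c
def load(f):
    z=np.load('pics/'+f+'.npz'); return z['p'],z['d'],z['view'],z['k']
def pt(f,u,v,z=None):
    p,d,V,k=load(f); fl=192/np.tan(np.radians(k[0])/2)
    r=np.array([(u-k[1])/fl,-(v-k[2])/fl,-1]); M=np.linalg.inv(V)
    if z is None: return M[:3,:3]@(r*d[int(round(v)),int(round(u))])+M[:3,3]
    w=M[:3,:3]@r; return M[:3,3]+w*(z-M[2,3])/w[2]
def proj(f,P):
    p,d,V,k=load(f); fl=192/np.tan(np.radians(k[0])/2)
    c=V@np.append(P,1); return k[1]+fl*c[0]/-c[2], k[2]-fl*c[1]/-c[2]
E
python3 - <<'E'
from h import *
for n in('scene','top'):
    c=snap(n,n+'0'); print({k:v for k,v in c.items() if k!='view'}, np.linalg.inv(c['view'])[:3,3].round(3))
o=monitor.get_obs(); print(o['eef_pos'],o['tool_rot'],o['clock'])
a=[cv2.imread(f'pics/{n}0.png') for n in('scene','top')]
E
```

```text
{'fovy': 44.377528278046995, 'cx': 248.17416041536356, 'cy': 184.55254009721986} [ 1.373 -0.251  1.154]
{'fovy': 56.23592966826092, 'cx': 257.78333912707643, 'cy': 191.36037386928984} [ 0.522 -0.089  0.96 ]
[ 0.11083349 -0.48699345  0.23051182] [ 9.93742323e-01  1.11693014e-01 -1.14762750e-04 -9.24025056e-04] 0.1
```

View pics/top0.png

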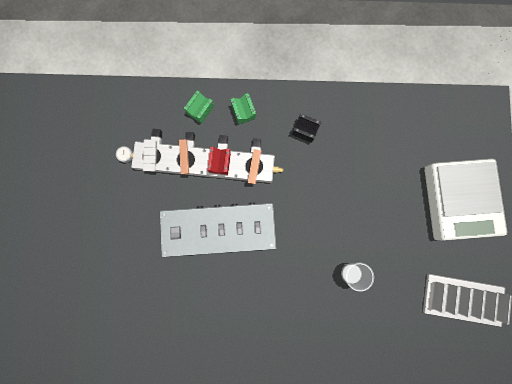

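View pics/scene0.png

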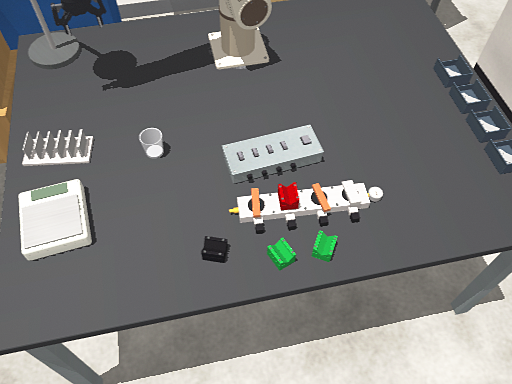

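Top view: the rail carries, left to right, the shim gauge (150,155), a bar (184,157), the red V-block (219,160) and a bar (255,165). The block is therefore on pad 3. Things that could be mistaken for it are the green V-blocks at (199,107) and (243,108) and the black one at (306,128); I choose the red one. The box's small rockers are at (203,231), (221,230), (239,228) and (257,227), with the pump at (175,233). The target is rocker 3 at (239,228), which I'll check in one close crop.

```bash
python3 - <<'E'
from h import *
p,d,V,k=load('top0')
c=cv2.resize(p[135:265,120:290],None,fx=4.5,fy=4.5,interpolation=cv2.INTER_CUBIC)
cv2.imwrite('pics/crop1.png',c[:,:,::-1])
for u,v in[(203,231),(221,230),(239,228),(257,227),(175,233),(230,245)]: print(u,v,pt('top0',u,v).round(4),pt('top0',u,v,.063).round(4))
for u,v in[(151,143),(184,157),(219,160),(255,165)]: print(pt('top0',u,v).round(4))
E
```

```text
203 231 [0.5229 0.0349 0.0616] [0.5229 0.0347 0.063 ]
221 230 [ 0.5263 -0.0094  0.0602] [ 0.5263 -0.0097  0.063 ]
239 228 [ 0.5322 -0.054   0.0614] [ 0.5322 -0.0541  0.063 ]
257 227 [ 0.5357 -0.0987  0.0605] [ 0.5357 -0.0987  0.063 ]
175 233 [0.5164 0.1041 0.0608] [0.5164 0.1036 0.063 ]
230 245 [ 0.4897 -0.0326  0.055 ] [ 0.49   -0.0331  0.063 ]
[0.7454 0.1794 0.0493]
[0.7128 0.0947 0.0398]
[0.7025 0.0013 0.0628]
[ 0.6948 -0.0902  0.0473]
```

View pics/crop1.png

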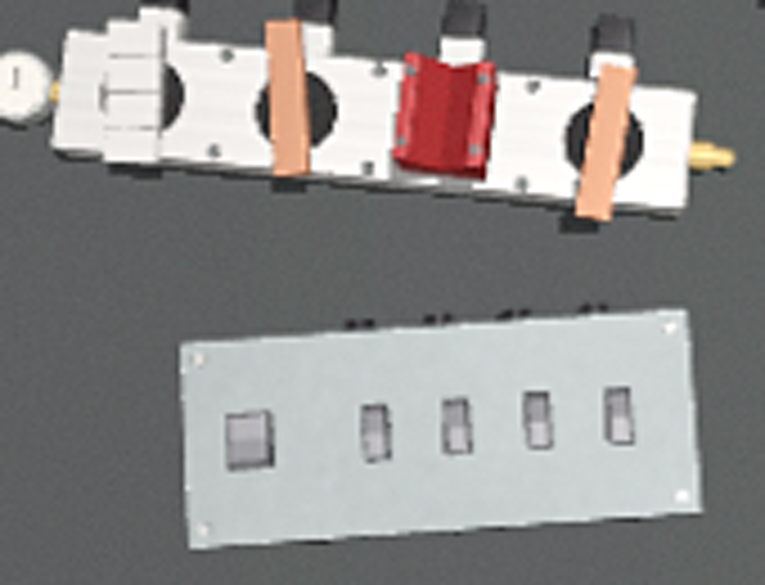

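The crop confirms the red V-block is on the third pad. Rockers 1–4 are at crop (376,433), (457,426), (538,419) and (620,415), all off, with the pump at (250,440). Next I fit the box pose.

```bash
cat >> h.py <<'E'
def fit(B,W):
    B=np.array(B,float);W=np.array(W)[:,:2];b=B-B.mean(0);w=W-W.mean(0)
    t=np.arctan2((b[:,0]*w[:,1]-b[:,1]*w[:,0]).sum(),(b*w).sum())
    R=np.array([[np.cos(t),-np.sin(t)],[np.sin(t),np.cos(t)]]);o=W.mean(0)-R@B.mean(0)
    return t,o,R,(W-(B@R.T+o))
E
python3 - <<'E'
from h import *
f=lambda x,y,z:pt('top0',120+x/4.5-.39,135+y/4.5-.39,z)
B=[(.057,.142),(.057,-.142),(-.057,-.142),(-.057,.142)]
W=[f(*q,.055) for q in[(181,344),(687,310),(702,512),(190,549)]]
for BB,WW in((B,W),([(0,.105),(0,.035),(0,-.01),(0,-.055),(0,-.1)],[f(*q,.06) for q in[(250,440),(376,433),(457,426),(538,419),(620,415)]])):
    t,o,R,e=fit(BB,WW);print(t,o,(e*1000).round(1).tolist())
    for x in(0,.009,.0125):print(x,(o+R@[x,-.055]).round(4))
print([f(450,118,.075),f(298,110,.034),f(604,142,.034)])
E
```

```text
0.0918498673318388 [ 5.26859694e-01 -3.67464153e-04] [[-0.4, -0.4], [-0.9, 0.5], [0.7, 0.7], [0.6, -0.8]]
0 [ 0.5319 -0.0551]
0.009 [ 0.5409 -0.0543]
0.0125 [ 0.5444 -0.054 ]
0.09239328413718749 [ 5.27228430e-01 -5.63080444e-05] [[0.4, -0.6], [-0.7, -0.0], [-0.0, 0.3], [0.7, 0.4], [-0.3, -0.1]]
0 [ 0.5323 -0.0548]
0.009 [ 0.5413 -0.054 ]
0.0125 [ 0.5447 -0.0537]
[array([ 0.6979538 , -0.00148906,  0.075     ]), array([0.70864735, 0.09085679, 0.034     ]), array([ 0.69414897, -0.08721004,  0.034     ])]
```

Both fits agree to under 0.5 mm (yaw 0.092). The press point is (0.5447, -0.0538). I'll close the fingers and travel at height.

>>> {"name": "arm_command", "arguments": {
  "increments": [
    {"dx": 1.5,"dy": -1,"grip": 0},
    {"dx": 4.5,"dy": -3,"grip": 0},
    {"dx": 8,"dy": -5,"grip": 0},
    {"dx": 12,"dy": -7.5,"grip": 0},
    {"dx": 16,"dy": -10,"grip": 0},
    {"dx": 20,"dy": -12.5,"grip": 0},
    {"dx": 24,"dy": -15,"grip": 0},
    {"dx": 28,"dy": -17.5,"grip": 0},
    {"dx": 30,"dy": -19,"grip": 0},
    {"dx": 31,"dy": -19.5,"grip": 0}
  ]
}}

```text
validation failed for argument at $.in...
```

>>> {"name": "arm_command", "arguments": {
  "increments": [
    {"dx": 1.5,"dy": -1,"grip": 0},
    {"dx": 4.5,"dy": -3,"dz": 1,"wz": 0.03,"grip": 0},
    {"dx": 8,"dy": -5,"dz": 2,"wz": 0.06,"grip": 0},
    {"dx": 12,"dy": -7.5,"dz": 4,"wz": 0.1,"grip": 0},
    {"dx": 16,"dy": -10.5,"dz": 6,"wz": 0.13,"grip": 0},
    {"dx": 19,"dy": -12.5,"dz": 7.5,"wz": 0.1315,"grip": 0},
    {"dx": 20.9,"dy": -13.1,"dz": 8,"wz": 0.1315,"grip": 0},
    {"dx": 20.9,"dy": -13.1,"dz": 8,"wz": 0.1315,"grip": 0},
    {"dx": 20.9,"dy": -13.1,"dz": 8,"wz": 0.1315,"grip": 0}
  ]
}}

```text
validation failed for argument at $.in...
```

```bash
python3 - <<'E'
from h import *
snap('wrist','w0');snap('top','top1')
o=monitor.get_obs(); print(o['eef_pos'],o['tool_rot'],o['ft_force'],o['grip_width'],o['clock'])
print(proj('w0',[.5322,-.055,.06]),proj('w0',[.5447,-.0538,.0653]),proj('w0',[*o['eef_pos'][:2],.0653]))
E
```

```text
[ 0.11089543 -0.48716064  0.23074298] [ 9.93745401e-01  1.11667622e-01 -7.26318557e-05 -6.43753554e-04] [ 0.09589341 -0.2331826   0.35865681] 0.08542880478985067 0.2
(np.float64(-397.3230101781336), np.float64(-807.1182501444252)) (np.float64(-430.45658648646133), np.float64(-884.9044877636676)) (np.float64(258.4095668736525), np.float64(179.57904285232763))
```

View pics/w0.png

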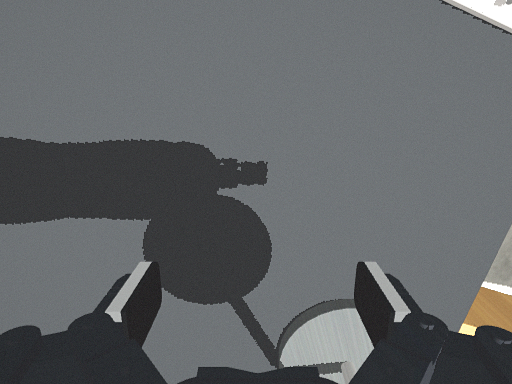

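The moves were refused before the arm moved: the picture shows bare bench and open fingers at the start pose. I'll probably need every field in each row, so I'll send full rows.

>>> {"name": "arm_command", "arguments": {
  "increments": [
    {"dx": 1.5,"dy": -1,"dz": 0,"wx": 0,"wy": 0,"wz": 0,"grip": 0},
    {"dx": 4.5,"dy": -3,"dz": 0,"wx": 0,"wy": 0,"wz": 0,"grip": 0},
    {"dx": 8,"dy": -5,"dz": 0,"wx": 0,"wy": 0,"wz": 0,"grip": 0},
    {"dx": 12,"dy": -7.5,"dz": 0,"wx": 0,"wy": 0,"wz": 0,"grip": 0},
    {"dx": 16,"dy": -10,"dz": 0,"wx": 0,"wy": 0,"wz": 0,"grip": 0},
    {"dx": 20,"dy": -12.5,"dz": 0,"wx": 0,"wy": 0,"wz": 0,"grip": 0},
    {"dx": 24,"dy": -15,"dz": 0,"wx": 0,"wy": 0,"wz": 0,"grip": 0},
    {"dx": 28,"dy": -17.5,"dz": 0,"wx": 0,"wy": 0,"wz": 0,"grip": 0},
    {"dx": 30,"dy": -19,"dz": 0,"wx": 0,"wy": 0,"wz": 0,"grip": 0},
    {"dx": 31,"dy": -19.5,"dz": 0,"wx": 0,"wy": 0,"wz": 0,"grip": 0}
  ]
}}

```text
clock: 1.2
eef_pos: [0.3711, -0.2267, 0.2312]
tool_rot: [0.994, 0.114, -0.0, -0.0]
ft_force: [0.1, -1.0, 0.5]
grip_width: -0.0
grasp_force: 0.0
```

>>> {"name": "arm_command", "arguments": {
  "increments": [
    {"dx": 1.5,"dy": -1,"dz": 0,"wx": 0,"wy": 0,"wz": 0,"grip": 0},
    {"dx": 4.5,"dy": -3,"dz": 1,"wx": 0,"wy": 0,"wz": 0.03,"grip": 0},
    {"dx": 8,"dy": -5,"dz": 2,"wx": 0,"wy": 0,"wz": 0.06,"grip": 0},
    {"dx": 12,"dy": -7.5,"dz": 4,"wx": 0,"wy": 0,"wz": 0.1,"grip": 0},
    {"dx": 16,"dy": -10.5,"dz": 6,"wx": 0,"wy": 0,"wz": 0.13,"grip": 0},
    {"dx": 19,"dy": -12.5,"dz": 7.5,"wx": 0,"wy": 0,"wz": 0.1315,"grip": 0},
    {"dx": 20.4,"dy": -13.1,"dz": 8,"wx": 0,"wy": 0,"wz": 0.1315,"grip": 0},
    {"dx": 20.4,"dy": -13.1,"dz": 8,"wx": 0,"wy": 0,"wz": 0.1315,"grip": 0},
    {"dx": 20.4,"dy": -13.1,"dz": 8,"wx": 0,"wy": 0,"wz": 0.1315,"grip": 0},
    {"dx": 20.4,"dy": -13.1,"dz": 8,"wx": 0,"wy": 0,"wz": 0.1315,"grip": 0}
  ]
}}

```text
clock: 2.2
eef_pos: [0.5393, -0.0571, 0.152]
tool_rot: [0.999, 0.045, 0.0, 0.0]
ft_force: [-0.2, -0.1, 1.4]
grip_width: 0.0002
grasp_force: 0.0
```

```bash
python3 - <<'E'
from h import *
snap('wrist','w1')
o=monitor.get_obs(); print(o['eef_pos'],o['tool_rot'],o['ft_force'],o['grip_width'],o['clock'])
print(proj('w1',[.5322,-.055,.06]),proj('w1',[.5447,-.0538,.0653]),proj('w1',o['eef_pos']))
E
```

```text
[ 0.53936298 -0.05703024  0.1521595 ] [9.98985495e-01 4.50305580e-02 4.22499911e-04 2.27415124e-04] [ 0.51983917 -0.32663709  0.18065984] -0.00017617171802917174 2.25
(np.float64(254.2995537351117), np.float64(212.76192505196937)) (np.float64(254.07991752288586), np.float64(198.73216654259846)) (np.float64(258.3742744373771), np.float64(264.9636782475443))
```

View pics/w1.png

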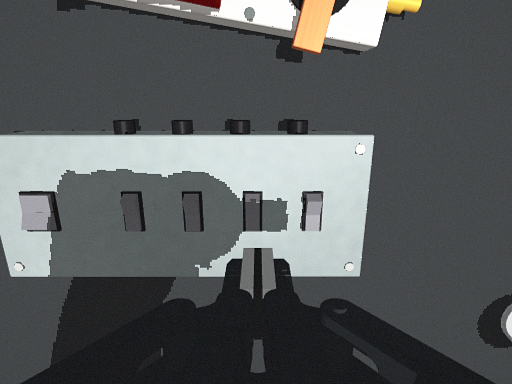

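The wrist view shows rocker 3 at (253,212), where the projection put it at (254,213). I'll correct sideways and descend to just above the rocker.

>>> {"name": "arm_command", "arguments": {
  "increments": [
    {"dx": 0.57,"dy": -0.27,"dz": 0.5,"wx": 0,"wy": 0,"wz": 0,"grip": 0},
    {"dx": 0.57,"dy": -0.27,"dz": 2,"wx": 0,"wy": 0,"wz": 0,"grip": 0},
    {"dx": 0.57,"dy": -0.27,"dz": 4,"wx": 0,"wy": 0,"wz": 0,"grip": 0},
    {"dx": 0.57,"dy": -0.27,"dz": 5.5,"wx": 0,"wy": 0,"wz": 0,"grip": 0},
    {"dx": 0.57,"dy": -0.27,"dz": 6.5,"wx": 0,"wy": 0,"wz": 0,"grip": 0},
    {"dx": 0.57,"dy": -0.27,"dz": 7.2,"wx": 0,"wy": 0,"wz": 0,"grip": 0},
    {"dx": 0.57,"dy": -0.27,"dz": 7.5,"wx": 0,"wy": 0,"wz": 0,"grip": 0},
    {"dx": 0.57,"dy": -0.27,"dz": 7.5,"wx": 0,"wy": 0,"wz": 0,"grip": 0},
    {"dx": 0.57,"dy": -0.27,"dz": 7.5,"wx": 0,"wy": 0,"wz": 0,"grip": 0}
  ]
}}

```text
clock: 3.15
eef_pos: [0.5458, -0.0524, 0.0769]
tool_rot: [0.999, 0.046, 0.001, 0.0]
ft_force: [-0.0, -1.0, -0.7]
grip_width: -0.0
grasp_force: 0.0
```

>>> {"name": "arm_command", "arguments": {
  "increments": [
    {"dx": -0.1,"dy": 0.13,"dz": 0.2,"wx": 0,"wy": 0,"wz": 0,"grip": 0},
    {"dx": -0.1,"dy": 0.13,"dz": 0.4,"wx": 0,"wy": 0,"wz": 0,"grip": 0},
    {"dx": -0.1,"dy": 0.13,"dz": 0.6,"wx": 0,"wy": 0,"wz": 0,"grip": 0},
    {"dx": -0.1,"dy": 0.13,"dz": 0.8,"wx": 0,"wy": 0,"wz": 0,"grip": 0},
    {"dx": -0.1,"dy": 0.13,"dz": 0.95,"wx": 0,"wy": 0,"wz": 0,"grip": 0},
    {"dx": -0.1,"dy": 0.13,"dz": 1.05,"wx": 0,"wy": 0,"wz": 0,"grip": 0},
    {"dx": -0.1,"dy": 0.13,"dz": 1.1,"wx": 0,"wy": 0,"wz": 0,"grip": 0},
    {"dx": -0.1,"dy": 0.13,"dz": 1.1,"wx": 0,"wy": 0,"wz": 0,"grip": 0}
  ]
}}

```text
clock: 3.95
eef_pos: [0.5446, -0.0537, 0.0656]
tool_rot: [0.999, 0.046, 0.0, -0.0]
ft_force: [-0.6, 0.7, 2.4]
grip_width: -0.0004
grasp_force: 1.1
```

>>> {"name": "arm_command", "arguments": {
  "increments": [
    {"dx": 0,"dy": 0,"dz": 0.05,"wx": 0,"wy": 0,"wz": 0,"grip": 0},
    {"dx": 0,"dy": 0,"dz": 0.1,"wx": 0,"wy": 0,"wz": 0,"grip": 0},
    {"dx": 0,"dy": 0,"dz": 0.15,"wx": 0,"wy": 0,"wz": 0,"grip": 0},
    {"dx": 0,"dy": 0,"dz": 0.2,"wx": 0,"wy": 0,"wz": 0,"grip": 0},
    {"dx": 0,"dy": 0,"dz": 0.25,"wx": 0,"wy": 0,"wz": 0,"grip": 0},
    {"dx": 0,"dy": 0,"dz": 0.3,"wx": 0,"wy": 0,"wz": 0,"grip": 0},
    {"dx": 0,"dy": 0,"dz": 0.3,"wx": 0,"wy": 0,"wz": 0,"grip": 0}
  ]
}}

```text
clock: 4.65
eef_pos: [0.5435, -0.0538, 0.0616]
tool_rot: [0.999, 0.046, -0.001, -0.0]
ft_force: [0.6, -0.4, 0.3]
grip_width: -0.0002
grasp_force: 0.0
```

The force has dropped to zero, so the rocker has probably snapped over. I'll press slightly further, then lift clear and look.

>>> {"name": "arm_command", "arguments": {
  "increments": [
    {"dx": 0.05,"dy": 0,"dz": 0.05,"wx": 0,"wy": 0,"wz": 0,"grip": 0},
    {"dx": 0.05,"dy": 0,"dz": 0.08,"wx": 0,"wy": 0,"wz": 0,"grip": 0},
    {"dx": 0.05,"dy": 0,"dz": 0.08,"wx": 0,"wy": 0,"wz": 0,"grip": 0}
  ]
}}

```text
clock: 4.95
eef_pos: [0.5447, -0.0537, 0.0614]
tool_rot: [0.999, 0.046, -0.0, -0.0]
ft_force: [-0.4, -0.2, -0.0]
grip_width: 0.0
grasp_force: 0.0
```

>>> {"name": "arm_command", "arguments": {
  "increments": [
    {"dx": 0,"dy": 0,"dz": -0.3,"wx": 0,"wy": 0,"wz": 0,"grip": 0},
    {"dx": 0,"dy": 0,"dz": -1,"wx": 0,"wy": 0,"wz": 0,"grip": 0},
    {"dx": 0,"dy": 0,"dz": -3,"wx": 0,"wy": 0,"wz": 0,"grip": 0},
    {"dx": 0,"dy": 0,"dz": -6,"wx": 0,"wy": 0,"wz": 0,"grip": 0},
    {"dx": 0,"dy": 0,"dz": -9,"wx": 0,"wy": 0,"wz": 0,"grip": 0},
    {"dx": 0,"dy": 0,"dz": -11,"wx": 0,"wy": 0,"wz": 0,"grip": 0},
    {"dx": 0,"dy": 0,"dz": -12,"wx": 0,"wy": 0,"wz": 0,"grip": 0},
    {"dx": 0,"dy": 0,"dz": -12,"wx": 0,"wy": 0,"wz": 0,"grip": 0},
    {"dx": 0,"dy": 0,"dz": -12,"wx": 0,"wy": 0,"wz": 0,"grip": 0}
  ]
}}

```text
clock: 5.85
eef_pos: [0.5444, -0.0537, 0.1808]
tool_rot: [0.999, 0.046, -0.001, -0.0]
ft_force: [-0.3, 0.2, -0.1]
grip_width: 0.0001
grasp_force: 0.0
```

```bash
python3 - <<'E'
from h import *
snap('wrist','w2')
o=monitor.get_obs(); print(o['eef_pos'],o['ft_force'],o['clock'])
_,o2,R,_=fit([(0,.105),(0,-.1)],[[.5175,.1045],[.5364,-.0996]])
for y in(.105,.035,-.01,-.055,-.1):
    r=[]
    for x in(-.009,.009):
        P=[*(np.array([.5270,-.0002])+R@[x,y]),.062]; u,v=proj('w2',P); r.append(round(float(pt('w2',u,v)[2]),4) if 0<=u<511 else None)
    print(y,'near,far z',r)
p=load('w2')[0]; c=cv2.resize(p[100:300],None,fx=1.56,fy=1.56); c=cv2.convertScaleAbs(c,alpha=1.5); cv2.imwrite('pics/w2c.png',c[:,:,::-1])
E
```

```text
[ 0.54399361 -0.0536266   0.18024274] [-0.16352939  0.10740068 -0.39909904] 5.9
0.105 near,far z [0.0634, 0.0604]
0.035 near,far z [0.0602, 0.0644]
-0.01 near,far z [0.0601, 0.0634]
-0.055 near,far z [0.0647, 0.06]
-0.1 near,far z [0.0604, 0.0652]
```

View pics/w2c.png

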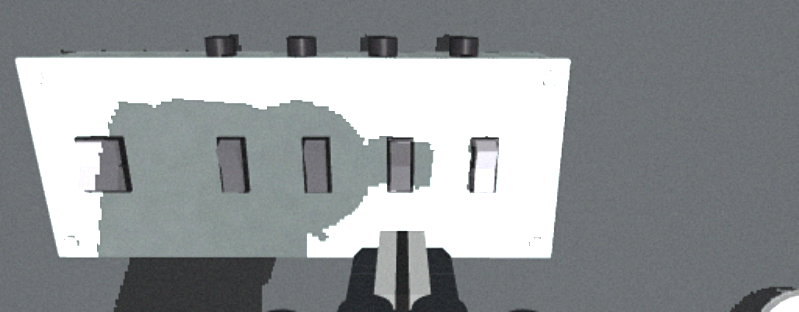

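The wrist depth shows rocker 3 (crop 400,165) with its near half up at 64.7 mm and its far half down at 60 mm, so it is fully on. Rockers 1, 2 and 4 are still off, the pump is still on, and the fingers are well clear.

```bash
python3 -c "
from workcell import job
print(job.job_done())"
```

```text
the job is handed in; nothing more can be done
None
```

Rocker 3, which works the pad under the red jig block, is switched on; depth readings after lifting clear showed the other rockers and the pump unchanged, and I handed the job in at about 6 s (no verdict was returned).

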